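# Put the dehumidifier cartridge away in the part-filled frosted box

## Robot

A 6-joint arm with a two-finger parallel gripper is mounted at the origin on the work surface. World frame = base frame: x ahead of the robot, y to its left, z up, the work surface at z = 0. Lengths are in m, angles in degrees, forces in N, time in s.
With the tool pointing down it reaches from about 0.375 to 0.9 m from the base axis. Payload 3.1 kg.
Tool frame: the origin (TCP) lies on the centre line of the jaws, within the pads' length; the fingertips stand 25 mm ahead of it and the grasp point (between the pads) lies 6 mm ahead of it; y points along the fingers, x is the direction in which the jaws open and shut, and the axes are right-handed (so a half turn about y gives the same grasp; the last joint's range is limited). The gripper opens to 87 mm and grips with 3 to 60 N. Pads are 19 mm wide; open, the fingers measure 117 mm over their backs; the gripper's body (75 mm by 190 mm) begins 51 mm behind the grasp point.
Start: joints at [61.622, 30.224, 82.088, -0, 67.689, -10.227], TCP at [0.195, 0.594, 0.248] pointing down, gripper open.
Joint ranges: [-176.69, 176.69], [-43.24, 126.21], [12.49, 139.97], [-82, 262], [0, 151.66], [-163.58, 163.58]. Speed limits (degrees/s): [159.86, 159.86, 180, 180, 180, 180].

## Interface

Orientations are given as a 3x3 rotation matrix whose columns are the frame's x, y, z axes.
In Python, from rig import * gives the robot as it stands.
- The arm moves only by the tool play_rows, never from a script. Its argument "commands" is a list of rows, each a list of 2 entries, a list of its own where there are three numbers: the shift along the world's x, y, z in m, then the turn, a rotation vector about the world's x, y, z in rad. A call has 1 to 10 rows; each row is the pose to reach, as a shift and turn from the pose commanded when the call began; what a row does not reach only later rows make up. A row lasts 1/8 s, in which the tool goes at most 62.5 mm and 10.7 degrees, less where a joint would pass 70% of its speed; a pose out of reach is approached as far as the arm can. A call with a gripper value outside its range is refused whole. "gripper" is the finger opening in m, from 0 to 0.087, set as the call begins (left out, the last holds). The fingers move at their own pace and stop on an object; the grip force is fixed at half the most. Time passes only in rows, so rows that repeat a pose let the fingers close. It gives the time, the measured TCP pose, the force and the opening at its end, in the units of the state.
- read_state(): the state, without advancing time (a new reading comes with each control period).
- capture(name): name is "scene" or "side" or "wrist"; returns a dict with "frame" (384x512x3 uint8, red, green, blue), "depth" (384x512 float32, m along the optical axis (not along the pixel's ray), 0 where there is no reading), "mtx" (3x3 intrinsics, pixels), "dist_coeffs" ([k1, k2, p1, p2, k3] as OpenCV has them; the pictures are not rectified), "cam_to_world" (4x4, takes a point from camera to world coordinates); the wrist camera has in their place "hand_eye" (4x4, takes a point from camera to tool coordinates, whose origin is the TCP and whose axes are the tool frame's). Camera axes: x right, y down, z forward; pixel columns grow to the right and rows downward; lengths in m; the calibration is good to about 2 mm. A picture is of the moment at which its call begins: read the wrist's pose just before it.
- hand_in(): hands the job in, once; it reports no verdict.
The state is a dict: "time_s": time; "joint_positions": joint angles; "qvel": joint speeds; "tau": joint torques, N m; "position": TCP position; "tcp_rot": TCP orientation; "force": force on the tool from outside, world axes, zero at the start; "moment": the same for the moment, N m; "opening": opening from 0.0 (shut) to 1.0 (fully open).
Only numpy, scipy, OpenCV 4.12 (cv2) and the standard library are available. Lean on these libraries where they do the work, as an engineer would, in place of code of your own. Each camera call takes 0.05 s, during which the arm holds its last target. There are 200 camera calls.

## Task

Take the cartridge out of the little dehumidifier and put it away standing upright in the middle bay of the frosted box. There is already something in the bay and you cannot tell how much, so hold the cartridge until you feel it touch what lies below and only then let go; do not drop it or press it down hard. The bay takes the cartridge only one way round and leaves room for fingers only at its broad faces, so stand it on the shelf and change your grip on the way; leave the other things where they are.

Things in the scene. Friction and masses are not known exactly. Their poses are not given: they have to be found in the camera images.
- cartridge_center (a point): Centre of the cartridge, a rigid grey block with black vent lines on its broad faces: 44 mm thick along its x, 66 mm wide along its y, 100 mm tall along its z (the centre is 50 mm above its underside). About 0.25 kg. At the start it stands upright in the dehumidifier's slot. It stands firmly on the shelf by itself.
- cartridge: The same cartridge; origin at the centre of its underside, axes as above.
- dehumidifier: Small white dehumidifier, fixed, 134 mm (x) by 124 mm (y) by 135 mm tall; origin at the centre of its underside. A slot runs right through it along its y between two cheeks, each 40 mm thick and rising to 135 mm above the shelf. A round push button stands about 20 mm above the cheek on the +x side; it plays no part.
- dehumidifier_slot (a point): Centre of the slot's floor, 30 mm above the shelf. The slot is 54 mm wide (x), open at the top and at both ends (y). The cartridge stands in it with its top 130 mm above the shelf: its broad faces are hidden by the cheeks, and only its narrow faces (66 mm apart along y) can be reached by the fingers, which go down inside the slot.
- box: Open frosted white opaque box, fixed, outside 152 mm (x) by 86 mm (y) by 147 mm tall; walls 4 mm, floor 5 mm; origin at the centre of its underside. Two cross ribs, 4 mm thick with their tops 75 mm above the shelf, bound the middle bay; above them the inside is open over its whole 144 mm length and 78 mm width. The outer bays (40 mm) play no part.
- box_bay (a point): Centre of the middle bay's inner floor, 5 mm above the shelf; axes as the box. The bay is 56 mm in x by 78 mm in y: the cartridge fits with its x along the box's x, either way round, 6 mm to spare each side. Flat packs fill it to 8 to 34 mm above this floor, different each time, so the cartridge's top ends 8 to 35 mm below the rim. They give 1 mm per 5 N, up to 8 mm.
- box_mouth (a point): Centre of the box's mouth, at rim height, 147 mm above the shelf; axes as the box.
- vase: White ceramic vase, 80 mm across, 145 mm tall, loose; origin at the centre of its foot. Leave alone.
- clip_a: Silver spring clip, about 93 mm long (x), 36 mm wide, 12 mm tall, lying on the shelf near the middle; origin on its underside. Leave alone.
- key_bowl: White bowl, 110 mm across, 45 mm tall, loose; origin at the centre of its foot. Leave alone.
- torch: Metal torch, 130 mm long, 36 mm thick, lying; origin below its middle. Leave alone.
Not all that is in view belongs to the job. Of the things that look like the cartridge, the middle-sized one is meant.

How it is judged:
By the outcome, as a careful person would: the job done as asked, in the order asked, and still so for the second after the job is handed in, with the robot touching nothing.
It also fails if it takes over 64 s, if anything falls off the work surface, if the arm or the gripper's body presses on something with over 40 N, if the wrist force passes 120 N, or if a joint passes its speed limit or range.

## Working session

There is one attempt and no reset: what is moved stays moved. The work goes in short steps, Python scripts to look and compute and a tool call to move; the robot and the scene stay as the last step left them, time stands still between calls to the robot, and variables do not carry over. Pictures are saved under pics/ and viewed, about 8 in all and at most 12, crops included, and the job is handed in when it is done.

Besides the shell and the picture viewer there is one more tool, called after ">>>" as name(argument=value, ...), one argument or row to a line, values as JSON. play_rows: Moves the arm, as the interface text tells. Its arguments: {"type":"object","properties":{"commands":{"type":"array"},"gripper":{"type":"number"}},"required":["commands"]}

```bash
mkdir -p pics; cat > h.py <<'E'
from rig import *
import numpy as np, cv2
def pts(c, T=None):
    """world point per pixel (H,W,3), nan where no depth"""
    d=c["depth"]; h,w=d.shape
    uv=np.stack(np.meshgrid(np.arange(w),np.arange(h)),-1).reshape(-1,1,2).astype(np.float64)
    n=cv2.undistortPoints(uv,np.array(c["mtx"]),np.array(c["dist_coeffs"])).reshape(h,w,2)
    P=np.dstack([n*d[...,None],d,np.ones_like(d)])
    M=np.array(c["cam_to_world"]) if T is None else T@np.array(c["hand_eye"])
    W=(P@M.T)[...,:3]; W[d<=0]=np.nan
    return W
def wristT():
    s=read_state(); T=np.eye(4); T[:3,:3]=s["tcp_rot"]; T[:3,3]=s["position"]; return T
E
python3 - <<'E'
from h import *
for n in("scene","side"):
    c=capture(n); cv2.imwrite(f"pics/{n}0.png",c["frame"][...,::-1]); np.save(n+"0.npy",pts(c)); print(np.round(c["cam_to_world"],2).tolist())
print({k:np.round(v,3).tolist() for k,v in read_state().items()})
E
```

```text
[[-0.55, 0.68, -0.49, 1.4], [0.84, 0.44, -0.32, 0.54], [0.0, -0.59, -0.81, 1.49], [0.0, 0.0, 0.0, 1.0]]
[[-0.99, -0.11, 0.08, 0.45], [-0.14, 0.77, -0.63, 0.75], [0.0, -0.63, -0.77, 1.04], [0.0, 0.0, 0.0, 1.0]]
{'time_s': 0.1, 'joint_positions': [61.622, 30.273, 82.147, 0.001, 67.689, -10.228], 'qvel': [-0.08, -0.219, -0.179, -0.012, -0.084, 0.026], 'tau': [-0.001, -44.099, -17.715, 0.063, 0.053, -0.0], 'position': [0.194, 0.593, 0.247], 'tcp_rot': [[0.312, -0.001, -0.95], [0.95, -0.002, 0.312], [-0.002, -1.0, 0.0]], 'force': [-0.205, 0.317, -0.09], 'moment': [0.038, -0.009, 0.039], 'opening': 1.0}
```

View pics/scene0.png

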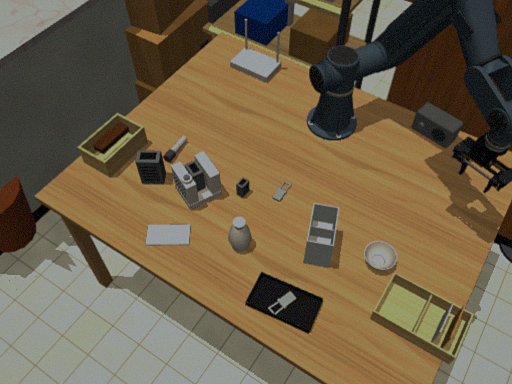

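View pics/side0.png

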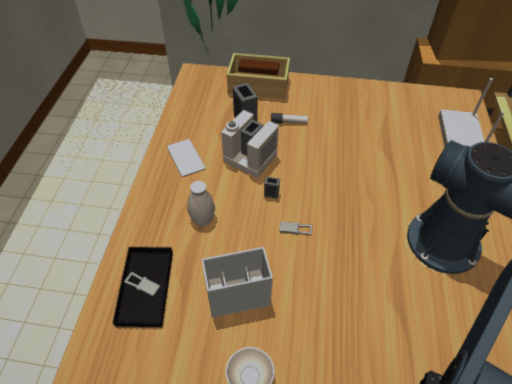

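Scene shows three dark vented blocks: large at (150,167), one in the dehumidifier's slot at (195,172), small at (243,187). The one in the slot is the middle-sized one and is where the task says it stands. The box is at (321,235), the bowl at (380,256), the vase at (240,236) and the clip at (282,190). Next I'll confirm with a crop and measure.

```bash
python3 - <<'E'
from h import *
a=cv2.imread("pics/scene0.png")[140:220,130:260]; b=cv2.imread("pics/side0.png")[80:200,210:310]
a=cv2.resize(a,(780,480),interpolation=cv2.INTER_CUBIC)[:,:400+0] if 0 else cv2.resize(a,None,fx=3.5,fy=3.5,interpolation=cv2.INTER_CUBIC)
b=cv2.resize(b,None,fx=3.3,fy=3.3,interpolation=cv2.INTER_CUBIC)
o=np.zeros((400,a.shape[1]+b.shape[1],3),np.uint8); o[:a.shape[0],:a.shape[1]]=a; o[:b.shape[0],a.shape[1]:]=b
cv2.imwrite("pics/crop1.png",o)
W=np.concatenate([np.load(n+"0.npy").reshape(-1,3) for n in("scene","side")]); W=W[~np.isnan(W).any(1)]
m=(W[:,2]>.015)&(W[:,2]<.2)&(W[:,0]>.2)&(W[:,0]<1.1)&(abs(W[:,1])<.8); Q=W[m]
g=np.zeros((340,400),np.uint8); ij=((Q[:,:2]-[.15,-.85])/.005).astype(int); g[np.clip(ij[:,1],0,339),np.clip(ij[:,0],0,399)]=255
n,l,_,_=cv2.connectedComponentsWithStats(g); L=l[np.clip(ij[:,1],0,339),np.clip(ij[:,0],0,399)]
for k in range(1,n):
    q=Q[L==k]
    if len(q)<60: continue
    r=cv2.minAreaRect(q[:,:2].astype(np.float32)); zt=np.percentile(q[:,2],98); t=q[q[:,2]>zt-.012]; rt=cv2.minAreaRect(t[:,:2].astype(np.float32))
    print(len(q),np.round(q.min(0),3),np.round(q.max(0),3),"rect",np.round(r[0],3),np.round(r[1],3),round(r[2],1),"ztop",round(zt,3),"top",np.round(rt[0],3),np.round(rt[1],3),round(rt[2],1))
E
```

```text
3055 [ 0.508 -0.716  0.015] [ 0.737 -0.561  0.098] rect [ 0.622 -0.638] [0.228 0.155] 0.2 ztop 0.093 top [ 0.622 -0.639] [0.228 0.154] 0.4
1070 [ 0.546 -0.668  0.016] [ 0.7   -0.607  0.108] rect [ 0.623 -0.637] [0.061 0.154] 89.6 ztop 0.104 top [ 0.623 -0.636] [0.06  0.153] 88.1
1500 [ 0.595 -0.478  0.015] [ 0.69  -0.371  0.142] rect [ 0.642 -0.422] [0.069 0.098] 33.1 ztop 0.135 top [ 0.644 -0.424] [0.063 0.092] 31.7
481 [ 0.421 -0.462  0.015] [ 0.556 -0.415  0.042] rect [ 0.488 -0.438] [0.135 0.038] 5.1 ztop 0.038 top [ 0.491 -0.44 ] [0.13  0.034] 8.0
4367 [ 0.511 -0.328  0.015] [ 0.685 -0.159  0.158] rect [ 0.598 -0.244] [0.132 0.141] 65.0 ztop 0.147 top [ 0.599 -0.241] [0.122 0.133] 64.9
441 [ 0.489 -0.121  0.015] [ 0.538 -0.083  0.073] rect [ 0.514 -0.102] [0.036 0.049] 86.9 ztop 0.07 top [ 0.513 -0.1  ] [0.046 0.034] 0.9
1482 [ 0.662 -0.023  0.015] [0.743 0.057 0.15 ] rect [0.705 0.022] [0.071 0.081] 64.9 ztop 0.147 top [0.703 0.016] [0.042 0.044] 89.1
1018 [0.731 0.142 0.015] [0.881 0.373 0.035] rect [0.805 0.258] [0.125 0.224] 8.3 ztop 0.029 top [0.806 0.258] [0.124 0.224] 8.3
[... 201 characters left out ...]
.062] 68.5 ztop 0.021 top [0.799 0.26 ] [0.035 0.062] 68.5
1374 [0.443 0.391 0.015] [0.554 0.499 0.054] rect [0.499 0.445] [0.107 0.109] 62.6 ztop 0.047 top [0.499 0.445] [0.107 0.109] 62.6
1710 [0.536 0.51  0.015] [0.706 0.771 0.071] rect [0.621 0.64 ] [0.169 0.262] 0.5 ztop 0.064 top [0.621 0.64 ] [0.169 0.262] 0.5
63 [0.557 0.51  0.017] [0.67  0.515 0.07 ] rect [0.613 0.513] [0.112 0.005] 0.1 ztop 0.066 top [0.613 0.513] [0.112 0.005] 0.1
179 [0.565 0.698 0.015] [0.676 0.704 0.116] rect [0.62  0.701] [0.112 0.005] 0.3 ztop 0.11 top [0.619 0.701] [0.109 0.005] 0.3
239 [0.56  0.722 0.016] [0.681 0.733 0.125] rect [0.621 0.727] [0.122 0.011] 0.1 ztop 0.119 top [0.62  0.731] [0.121 0.004] 0.0
```

View pics/crop1.png

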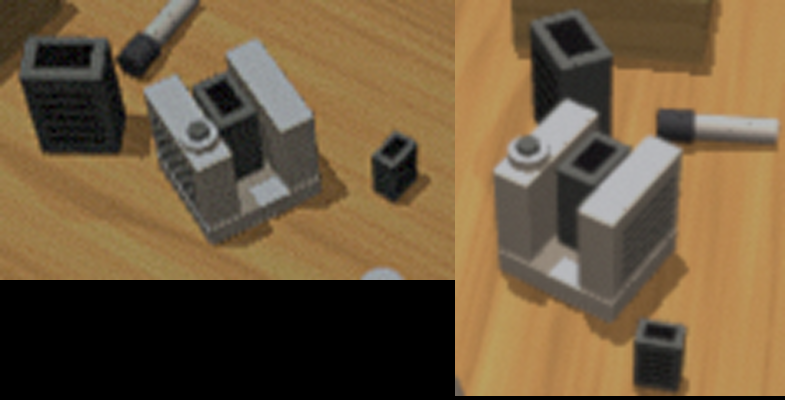

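The crop confirms it: the block between the cheeks, middle-sized of the three, dark with vents and a grey rim. Big one is left/behind, small one is right. I'll move above the dehumidifier and look from close by.

>>> play_rows(
  commands=[
    [[0.025,-0.05,0.02],[0,0,0]],
    [[0.05,-0.1,0.04],[0,0,0]],
    [[0.075,-0.155,0.06],[0,0,0]],
    [[0.1,-0.21,0.08],[0,0,0]],
    [[0.125,-0.265,0.08],[0,0,-0.02]],
    [[0.15,-0.32,0.08],[0,0,-0.04]],
    [[0.175,-0.375,0.08],[0,0,-0.06]],
    [[0.2,-0.43,0.08],[0,0,-0.08]],
    [[0.225,-0.485,0.08],[0,0,-0.1]],
    [[0.25,-0.54,0.08],[0,0,-0.118]],
  ],
  gripper=0.087,
)

```text
time_s: 1.35
position: [0.445, 0.052, 0.3275]
tcp_rot: [[0.422, 0.0, -0.907], [0.907, 0.0, 0.422], [0.0, -1.0, 0.0]]
force: [0.5, 1.9, -0.3]
opening: 1.0
```

>>> play_rows(
  commands=[
    [[0.025,-0.055,0],[0,0,0]],
    [[0.05,-0.11,0],[0,0,0]],
    [[0.08,-0.165,0],[0,0,0]],
    [[0.11,-0.22,0],[0,0,0]],
    [[0.135,-0.265,0],[0,0,0]],
    [[0.15,-0.295,0],[0,0,0]],
    [[0.15,-0.295,0],[0,0,0]],
    [[0.15,-0.295,0],[0,0,0]],
  ],
)

```text
time_s: 2.35
position: [0.5939, -0.2402, 0.3268]
tcp_rot: [[0.421, -0.002, -0.907], [0.907, 0.002, 0.421], [0.001, -1.0, 0.002]]
force: [0.3, -1.4, -0.2]
opening: 1.002
```

```bash
python3 - <<'E'
from h import *
T=wristT(); c=capture("wrist"); W=pts(c,T); np.save("w1.npy",W); cv2.imwrite("pics/w1.png",c["frame"][...,::-1])
s=read_state(); print({k:np.round(s[k],3).tolist() for k in("time_s","position","tcp_rot","force","joint_positions","qvel")}); print(np.round(c["hand_eye"],3).tolist())
S=np.load("side0.npy"); print("clip",S[229,285:312:4].round(3).tolist())
E
```

```text
{'time_s': 2.4, 'position': [0.594, -0.24, 0.327], 'tcp_rot': [[0.421, -0.001, -0.907], [0.907, 0.001, 0.421], [0.001, -1.0, 0.002]], 'force': [-0.004, 0.369, 0.744], 'joint_positions': [-31.974, 27.312, 74.047, 0.021, 78.751, -97.108], 'qvel': [0.52, -0.602, -0.071, -0.059, -0.148, -0.046]}
[[1.0, -0.0, 0.001, 0.0], [-0.001, -0.265, 0.964, -0.137], [0.0, -0.964, -0.265, 0.072], [0.0, 0.0, 0.0, 1.0]]
clip [[0.457, 0.03, 0.013], [0.445, 0.027, 0.012], [0.434, 0.025, 0.011], [0.423, 0.023, 0.011], [0.411, 0.016, 0.003], [nan, nan, nan], [0.388, 0.013, 0.003]]
```

View pics/w1.png

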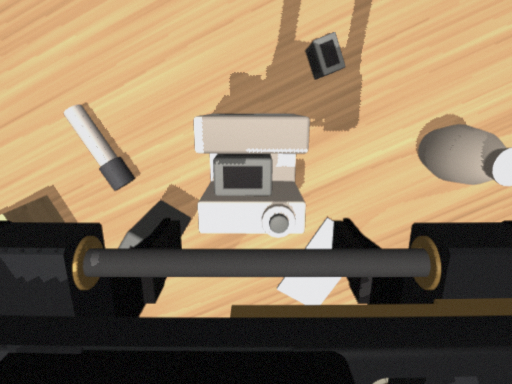

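The wrist view shows the slot running level in the picture: cartridge top at (243,177), rear cheek at (250,133), front cheek at (250,212), button at (279,222). I'll fit the cartridge top and the cheeks.

```bash
python3 - <<'E'
from h import *
W=np.load("w1.npy"); c=cv2.imread("pics/w1.png")
def rect(m,n):
    q=W[m]; q=q[~np.isnan(q).any(1)]; r=cv2.minAreaRect(q[:,:2].astype(np.float32)); print(n,len(q),np.round(r[0],4),np.round(r[1],4),round(r[2],1),"z",np.round(np.percentile(q[:,2],[5,50,95]),4))
R=np.zeros(W.shape[:2],bool); R[105:245,185:320]=1
z=W[...,2]; g=c.mean(2)
# tight cartridge mask: dark-ish pixels between cheeks
K=R.copy(); K[:152]=0;K[202:]=0;K[:,:208]=0;K[:,282:]=0
rect(K&(z>.122)&(z<.138)&(g<130),"cart")
A=R.copy();A[155:]=0; rect(A&(z>.125)&(z<.142),"cheek -x")
B=R.copy();B[:178]=0; rect(B&(z>.13)&(z<.142)&(g>150),"cheek +x")
rect(R&(z>.127)&(z<.142),"all")
# slot-axis coords
u=np.array([np.cos(np.radians(65)),np.sin(np.radians(65))]); v=np.array([u[1],-u[0]])
q=W[K&(z>.124)&(z<.138)&(g<130)]; a=q[:,:2]@u; b=q[:,:2]@v
for n,x in(("along",a),("across",b)): print(n,np.percentile(x,[1,3,50,97,99]).round(4))
for n,m in(("A",A&(z>.127)&(z<.142)),("B",B&(z>.13)&(z<.142)&(g>150))): x=W[m][:,:2]; print(n,np.percentile(x@u,[1,99]).round(4),np.percentile(x@v,[1,99]).round(4))
q=W[152:202,208:282]; print(np.round(z[177,200:300:4],3)); print(np.round(z[150:206:3,243],3)); print(g[150:206:3,243].round())
E
```

```text
cart 1523 [ 0.5931 -0.2544] [0.0848 0.0556] 65.0 z [0.1241 0.1299 0.1317]
cheek -x 4352 [ 0.554  -0.2271] [0.1242 0.0396] 65.0 z [0.1329 0.1348 0.1361]
cheek +x 2789 [ 0.6269 -0.2613] [0.1242 0.0656] 65.0 z [0.1308 0.1348 0.1361]
all 9354 [ 0.5963 -0.2469] [0.1242 0.1333] 64.9 z [0.1292 0.1344 0.136 ]
along [-0.0144 -0.012   0.0169  0.0502  0.0557]
across [0.6174 0.6176 0.6437 0.6724 0.6726]
A [-0.0317  0.0884] [0.5784 0.6175]
B [-0.0321  0.0886] [0.6506 0.7108]
[-0.001  0.     0.001  0.031  0.131  0.131  0.13   0.131  0.13   0.13
  0.13   0.131  0.129  0.13   0.13     nan  0.131  0.13   0.029  0.029
  0.03   0.029  0.03   0.031  0.001]
[0.135 0.133 0.115 0.13  0.129 0.131 0.131 0.131 0.129 0.13  0.131 0.13
 0.13  0.13  0.13  0.13  0.12  0.13  0.134]
[190. 107.  44.  89. 102. 136.  54.  53.  51.  48.  51.  53.  51. 139.
 151. 127.  98. 152. 232.]
```

```bash
python3 - <<'E'
from h import *
W=np.load("w1.npy"); u=np.array([np.cos(np.radians(65)),np.sin(np.radians(65))]); v=np.array([u[1],-u[0]])
M=np.zeros(W.shape[:2],np.uint8); M[150:205,205:285]=1
M&=((W[...,2]>.1275)&(W[...,2]<.1328)).astype(np.uint8); M=cv2.morphologyEx(M,cv2.MORPH_OPEN,np.ones((5,5),np.uint8))
n,l,st,_=cv2.connectedComponentsWithStats(M); k=1+st[1:,4].argmax(); print(st[k]); q=W[l==k]
r=cv2.minAreaRect(q[:,:2].astype(np.float32)); print(r)
for w in(u,v): print(np.percentile(q[:,:2]@w,[0,1,3,50,97,99,100]).round(4))
# edges per row
for row in (160,168,176,184,190):
    i=np.where(l[row]==k)[0]; print(row,(W[row,i[[0,-1]],:2]@u).round(4))
for col in (220,235,250,265):
    i=np.where(l[:,col]==k)[0]; print(col,(W[i[[0,-1]],col,:2]@v).round(4))
print("TCP",[.594*0+read_state()["position"]@np.r_[w,0] for w in(u,v)])
E
```

```text
[ 214  158   58   38 2128]
((0.5923517942428589, -0.25607872009277344), (0.06458935141563416, 0.042817406356334686), 65.07960510253906)
[-0.014  -0.0132 -0.0118  0.0189  0.049   0.0502  0.0506]
[0.6237 0.6246 0.6255 0.6447 0.6649 0.6661 0.6665]
160 [-0.0128  0.0499]
168 [-0.0131  0.0501]
176 [-0.0135  0.0503]
184 [-0.014   0.0504]
190 [-0.0129  0.0504]
220 [0.6246 0.6664]
235 [0.6247 0.6661]
250 [0.6237 0.6661]
265 [0.6245 0.666 ]
TCP [np.float64(0.033688756292237054), np.float64(0.6396310483859216)]
```

>>> play_rows(
  commands=[
    [[-0.002,-0.016,-0.04],[0,0,0]],
    [[-0.002,-0.016,-0.09],[0,0,0]],
    [[-0.002,-0.016,-0.13],[0,0,0]],
    [[-0.002,-0.016,-0.15],[0,0,0]],
    [[-0.002,-0.016,-0.165],[0,0,0]],
    [[-0.002,-0.016,-0.18],[0,0,0]],
    [[-0.002,-0.016,-0.195],[0,0,0]],
    [[-0.002,-0.016,-0.206],[0,0,0]],
    [[-0.002,-0.016,-0.206],[0,0,0]],
  ],
)

```text
time_s: 3.52
position: [0.5921, -0.2568, 0.1205]
tcp_rot: [[0.421, -0.002, -0.907], [0.907, 0.001, 0.421], [0.0, -1.0, 0.002]]
force: [-0.7, -0.7, 0.6]
opening: 1.003
```

>>> play_rows(
  commands=[
    [[0,0,0],[0,0,0]],
    [[0,0,0],[0,0,0]],
    [[0,0,0],[0,0,0]],
    [[0,0,0],[0,0,0]],
    [[0,0,0],[0,0,0]],
    [[0,0,0],[0,0,0]],
  ],
  gripper=0.03,
)

```text
time_s: 4.28
position: [0.593, -0.2572, 0.1221]
tcp_rot: [[0.421, 0.001, -0.907], [0.907, -0.0, 0.421], [-0.0, -1.0, -0.001]]
force: [-0.9, 0.2, 3.8]
opening: 0.755
```

>>> play_rows(
  commands=[
    [[0,0,0.02],[0,0,0]],
    [[0,0,0.05],[0,0,0]],
    [[0,0,0.085],[0,0,0]],
    [[0,0,0.12],[0,0,0]],
    [[0,0,0.145],[0,0,0]],
    [[-0.005,0.02,0.145],[0,0,0]],
    [[-0.015,0.055,0.145],[0,0,0.1]],
    [[-0.025,0.1,0.145],[0,0,0.24]],
    [[-0.04,0.145,0.145],[0,0,0.38]],
    [[-0.05,0.19,0.145],[0,0,0.52]],
  ],
)

```text
time_s: 5.52
position: [0.5394, -0.0639, 0.2641]
tcp_rot: [[-0.09, -0.006, -0.996], [0.996, 0.003, -0.09], [0.003, -1.0, 0.005]]
force: [0.3, 0.6, -3.3]
opening: 0.757
```

>>> play_rows(
  commands=[
    [[-0.01,0.04,-0.01],[0,0,0.13]],
    [[-0.02,0.07,-0.04],[0,0,0.24]],
    [[-0.023,0.077,-0.08],[0,0,0.276]],
    [[-0.023,0.077,-0.115],[0,0,0.276]],
    [[-0.023,0.077,-0.14],[0,0,0.276]],
    [[-0.023,0.077,-0.155],[0,0,0.276]],
    [[-0.023,0.077,-0.163],[0,0,0.276]],
    [[-0.023,0.077,-0.163],[0,0,0.276]],
  ],
)

```text
time_s: 6.52
position: [0.5193, 0.0101, 0.1032]
tcp_rot: [[-0.353, -0.001, -0.935], [0.935, 0.0, -0.353], [0.001, -1.0, 0.001]]
force: [-0.7, -0.1, -2.2]
opening: 0.758
```

>>> play_rows(
  commands=[
    [[0,0,-0.004],[0,0,0]],
    [[0,0,-0.007],[0,0,0]],
    [[0,0,-0.0085],[0,0,0]],
    [[0,0,-0.0095],[0,0,0]],
    [[0,0,-0.0095],[0,0,0]],
  ],
)

```text
time_s: 7.15
position: [0.5197, 0.0099, 0.0941]
tcp_rot: [[-0.353, 0.0, -0.935], [0.935, -0.0, -0.353], [-0.0, -1.0, -0.0]]
force: [0.2, 0.2, -2.5]
opening: 0.753
```

>>> play_rows(
  commands=[
    [[0,0,-0.001],[0,0,0]],
    [[0,0,-0.002],[0,0,0]],
    [[0,0,-0.002],[0,0,0]],
  ],
)

```text
time_s: 7.52
position: [0.5197, 0.0099, 0.0921]
tcp_rot: [[-0.353, 0.0, -0.935], [0.935, -0.0, -0.353], [-0.0, -1.0, -0.0]]
force: [0.1, 0.2, -1.0]
opening: 0.76
```

>>> play_rows(
  commands=[
    [[0,0,-0.001],[0,0,0]],
    [[0,0,-0.001],[0,0,0]],
  ],
)

```text
time_s: 7.78
position: [0.5197, 0.0099, 0.092]
tcp_rot: [[-0.354, 0.001, -0.935], [0.935, -0.0, -0.354], [-0.0, -1.0, -0.0]]
force: [-2.2, 0.8, 5.3]
opening: 0.755
```

>>> play_rows(
  commands=[
    [[0,0,0.001],[0,0,0]],
    [[0,0,0.001],[0,0,0]],
    [[0,0,0.001],[0,0,0]],
    [[0,0,0.001],[0,0,0]],
    [[0,0,0.001],[0,0,0]],
  ],
  gripper=0.087,
)

```text
time_s: 8.4
position: [0.5196, 0.0099, 0.0919]
tcp_rot: [[-0.353, -0.0, -0.935], [0.935, 0.0, -0.353], [0.0, -1.0, 0.0]]
force: [0.0, -0.3, -0.4]
opening: 0.992
```

>>> play_rows(
  commands=[
    [[0,0,0.03],[0,0,0]],
    [[0,0,0.08],[0,0,0]],
    [[0,0,0.12],[0,0,-0.18]],
    [[0,0,0.16],[0,0,-0.36]],
    [[0,0,0.2],[0,0,-0.54]],
    [[0,0,0.22],[0,0,-0.72]],
    [[0,0,0.22],[0,0,-0.9]],
    [[0,0,0.22],[0,0,-1.08]],
    [[0,0,0.22],[0,0,-1.26]],
    [[0,0,0.22],[0,0,-1.42]],
  ],
)

```text
time_s: 9.65
position: [0.5193, 0.0099, 0.3119]
tcp_rot: [[0.874, -0.001, -0.485], [0.485, 0.0, 0.874], [-0.0, -1.0, 0.0]]
force: [-0.3, -1.0, 0.7]
opening: 1.001
```

>>> play_rows(
  commands=[
    [[0,0,0],[0,0,-0.151]],
    [[0,0,0],[0,0,-0.151]],
    [[0,0,0],[0,0,-0.151]],
    [[0,0,0],[0,0,-0.151]],
  ],
)

```text
time_s: 10.15
position: [0.5196, 0.0099, 0.312]
tcp_rot: [[0.935, -0.0, -0.354], [0.354, 0.0, 0.935], [-0.0, -1.0, 0.0]]
force: [-0.1, -0.3, -0.5]
opening: 1.0
```

```bash
python3 - <<'E'
from h import *
T=wristT(); c=capture("wrist"); W=pts(c,T); np.save("w2.npy",W); cv2.imwrite("pics/w2.png",c["frame"][...,::-1])
s=read_state(); print({k:np.round(s[k],3).tolist() for k in("time_s","position","tcp_rot","force","opening")})
b=W[...,2]
def rep(W,n,zl,zh,xy,rad):
    m=((W[...,2]>zl)&(W[...,2]<zh)&(np.hypot(W[...,0]-xy[0],W[...,1]-xy[1])<rad)).astype(np.uint8); m=cv2.morphologyEx(m,cv2.MORPH_OPEN,np.ones((3,3),np.uint8))
    q=W[m>0]
    if len(q): r=cv2.minAreaRect(q[:,:2].astype(np.float32)); print(n,len(q),np.round(r[0],4),np.round(r[1],4),round(r[2],1),np.median(q[:,2]).round(4))
rep(W,"cart",.093,.106,(.52,.01),.07); rep(W,"box",.14,.153,(.56,.25),.12)
for n in("scene0","side0"): rep(np.load(n+".npy"),n,.142,.153,(.56,.25),.12)
E
```

```text
{'time_s': 10.2, 'position': [0.52, 0.01, 0.312], 'tcp_rot': [[0.935, -0.0, -0.354], [0.354, -0.0, 0.935], [-0.0, -1.0, 0.0]], 'force': [-0.856, -0.48, -0.943], 'opening': 1.003}
cart 2088 [0.5192 0.0098] [0.0436 0.066 ] 19.9 0.1
side0 105 [0.5758 0.2552] [0.115  0.0887] 19.8 0.1454
```

View pics/w2.png

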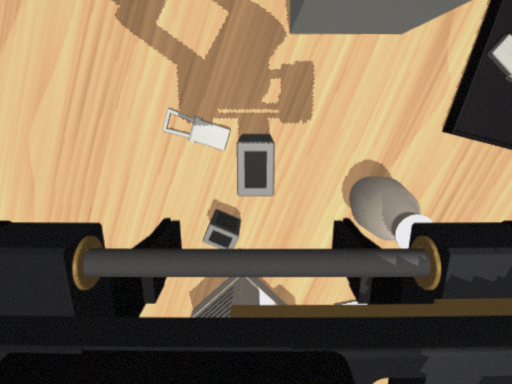

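The cartridge (255,165) stands on the shelf, square to the jaws, with the clip, vase and small block clear of it. Now I'll grip its broad faces high up.

>>> play_rows(
  commands=[
    [[0,0,-0.05],[0,0,0]],
    [[0,0,-0.1],[0,0,0]],
    [[0,0,-0.14],[0,0,0]],
    [[0,0,-0.165],[0,0,0]],
    [[0,0,-0.185],[0,0,0]],
    [[0,0,-0.205],[0,0,0]],
    [[0,0,-0.216],[0,0,0]],
    [[0,0,-0.216],[0,0,0]],
  ],
)

```text
time_s: 11.2
position: [0.5194, 0.0099, 0.0955]
tcp_rot: [[0.935, -0.001, -0.353], [0.353, 0.0, 0.935], [-0.001, -1.0, 0.001]]
force: [0.1, -0.1, -1.0]
opening: 0.997
```

>>> play_rows(
  commands=[
    [[0,0,0],[0,0,0]],
    [[0,0,0],[0,0,0]],
    [[0,0,0],[0,0,0]],
    [[0,0,0],[0,0,0]],
    [[0,0,0],[0,0,0]],
    [[0,0,0],[0,0,0]],
    [[0,0,0],[0,0,0]],
  ],
  gripper=0.02,
)

```text
time_s: 12.08
position: [0.5195, 0.0099, 0.0961]
tcp_rot: [[0.936, -0.0, -0.353], [0.353, -0.0, 0.936], [-0.0, -1.0, 0.0]]
force: [-1.3, -1.1, 0.9]
opening: 0.506
```

>>> play_rows(
  commands=[
    [[0,0,0.02],[0,0,0]],
    [[0,0,0.05],[0,0,0]],
    [[0,0,0.09],[0,0,0]],
    [[0,0,0.13],[0,0,0]],
    [[0,0,0.17],[0,0,0]],
    [[0,0,0.2],[0,0,0]],
    [[0,0.02,0.21],[0,0,0]],
    [[0,0.04,0.21],[0,0,0]],
    [[0,0.04,0.21],[0,0,0]],
    [[0,0.04,0.21],[0,0,0]],
  ],
)

```text
time_s: 13.32
position: [0.5193, 0.0496, 0.3053]
tcp_rot: [[0.935, -0.001, -0.353], [0.353, -0.0, 0.935], [-0.002, -1.0, 0.0]]
force: [-0.4, 0.1, -2.6]
opening: 0.505
```

```bash
python3 - <<'E'
from h import *
T=wristT(); c=capture("wrist"); W=pts(c,T); np.save("w3.npy",W); cv2.imwrite("pics/w3.png",c["frame"][...,::-1])
s=read_state(); print({k:np.round(s[k],3).tolist() for k in("time_s","position","tcp_rot","force","opening")})
m=((W[...,2]>.138)&(W[...,2]<.156)&(np.hypot(W[...,0]-.56,W[...,1]-.25)<.12)).astype(np.uint8)
q=W[m>0]; print(len(q))
if len(q): print(cv2.minAreaRect(q[:,:2].astype(np.float32)),np.median(q[:,2]))
E
```

```text
{'time_s': 13.375, 'position': [0.519, 0.049, 0.305], 'tcp_rot': [[0.936, -0.001, -0.353], [0.353, -0.0, 0.936], [-0.001, -1.0, 0.0]], 'force': [-0.033, -0.693, -2.502], 'opening': 0.504}
1709
((0.5675071477890015, 0.22339007258415222), (0.1533966362476349, 0.03553587570786476), 21.406320571899414) 0.14651353266476164
```

View pics/w3.png

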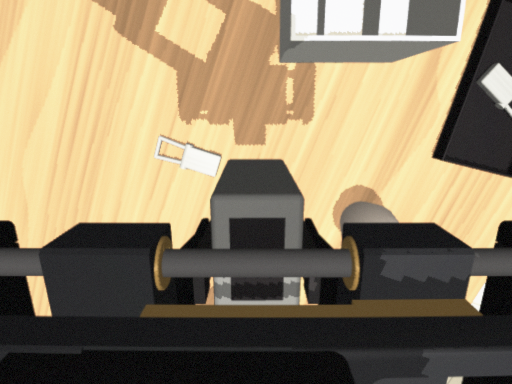

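The cartridge is held at (255,240); the box rim is cut off at the top, centred near (375,30). I'll go closer so the whole mouth is in view.

>>> play_rows(
  commands=[
    [[0.015,0.025,0],[0,0,0]],
    [[0.035,0.06,0],[0,0,0]],
    [[0.055,0.09,0],[0,0,0]],
    [[0.068,0.112,0],[0,0,0]],
    [[0.07,0.115,0],[0,0,0]],
    [[0.07,0.115,0],[0,0,0]],
    [[0.07,0.115,0],[0,0,0]],
  ],
)

```text
time_s: 14.25
position: [0.5891, 0.1637, 0.3059]
tcp_rot: [[0.936, -0.001, -0.352], [0.352, -0.001, 0.936], [-0.001, -1.0, -0.0]]
force: [0.2, -0.4, -2.6]
opening: 0.509
```

```bash
cat > box.py <<'E'
from h import *
import sys
T=wristT(); c=capture("wrist"); W=pts(c,T); n=sys.argv[1]; np.save(n+".npy",W); cv2.imwrite(f"pics/{n}.png",c["frame"][...,::-1])
s=read_state(); print({k:np.round(s[k],4).tolist() for k in("time_s","position","tcp_rot","force","opening")})
m=((W[...,2]>.140)&(W[...,2]<.154)&(np.hypot(W[...,0]-.56,W[...,1]-.25)<.12)).astype(np.uint8)
m=cv2.morphologyEx(m,cv2.MORPH_OPEN,np.ones((3,3),np.uint8))
q=W[m>0]; r=cv2.minAreaRect(q[:,:2].astype(np.float32)); print(len(q),r,np.median(q[:,2]))
a=np.radians(21); u=np.array([np.cos(a),np.sin(a)]); v=np.array([-u[1],u[0]])
x=q[:,:2]@u; y=q[:,:2]@v; print("x'",np.percentile(x,[0,1,99,100]).round(4),"y'",np.percentile(y,[0,1,99,100]).round(4))
# cheap edge fit: outer long near edge angle
b=[(k,y[(x>k)&(x<k+.01)].min()) for k in np.arange(x.min()+.005,x.max()-.015,.01)]
print("near-edge slope deg",np.degrees(np.polyfit(*np.array(b).T,1)[0])+21)
# ribs: z .068-.08 inside
i=(W[...,2]>.068)&(W[...,2]<.08)&(np.hypot(W[...,0]-.56,W[...,1]-.25)<.1); X=W[i][:,:2]@u
print("rib x' hist",[(round(e,3),int(h)) for h,e in zip(*np.histogram(X,np.arange(x.min(),x.max(),.004))) if h>5])
print("tcp x'y'",s["position"][:2]@u,s["position"][:2]@v)
E
python3 box.py w4
```

```text
{'time_s': 14.3, 'position': [0.5893, 0.1638, 0.306], 'tcp_rot': [[0.936, -0.0006, -0.3521], [0.3521, -0.0004, 0.936], [-0.0007, -1.0, -0.0002]], 'force': [-0.3156, -0.2076, -3.488], 'opening': 0.5036}
2806 ((0.5579222440719604, 0.24761293828487396), (0.15312083065509796, 0.08634666353464127), 20.999998092651367) 0.14671367621008302
x' [0.533  0.5337 0.6853 0.6862] y' [-0.0119 -0.0117  0.0741  0.0744]
near-edge slope deg 21.026433966462605
rib x' hist [(np.float64(0.537), 151), (np.float64(0.541), 12), (np.float64(0.545), 8), (np.float64(0.549), 11), (np.float64(0.553), 7), (np.float64(0.557), 9), (np.float64(0.561), 8), (np.float64(0.569), 8), (np.float64(0.573), 7), (np.float64(0.577), 209), (np.float64(0.581), 79), (np.float64(0.593), 6), (np.float64(0.601), 7), (np.float64(0.609), 6), (np.float64(0.617), 7), (np.float64(0.621), 7), (np.float64(0.625), 7), (np.float64(0.629), 9), (np.float64(0.633), 9), (np.float64(0.637), 232), (np.float64(0.641), 68), (np.float64(0.645), 10), (np.float64(0.649), 10), (np.float64(0.653), 11), (np.float64(0.657), 10), (np.float64(0.661), 12), (np.float64(0.665), 9), (np.float64(0.669), 12), (np.float64(0.673), 9), (np.float64(0.677), 23), (np.float64(0.681), 134)]
tcp x'y' 0.6088225299403968 -0.05823808301094412
```

View pics/w4.png

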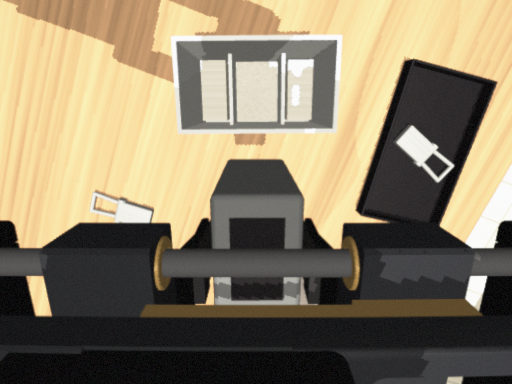

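The mouth is fully in view: corners (175,38), (340,38), (335,132), (180,133), with the middle bay between the ribs at (231,88) and (284,88). Box yaw is 21.0°, centre (0.558, 0.248). The depth picture also gives a rough pack height.

```bash
python3 -c "
import numpy as np
z=np.load('w4.npy')[65:118,240:276,2]; print(np.nanpercentile(z,[5,25,50,75,95]))"
```

```text
[0.01883866 0.01967752 0.02022663 0.02075416 0.02161909]
```

>>> play_rows(
  commands=[
    [[-0.007,0.018,0],[0,0,0.003]],
    [[-0.017,0.045,0],[0,0,0.007]],
    [[-0.026,0.07,0],[0,0,0.007]],
    [[-0.031,0.084,0],[0,0,0.007]],
    [[-0.031,0.084,0],[0,0,0.007]],
    [[-0.031,0.084,-0.02],[0,0,0.007]],
    [[-0.031,0.084,-0.045],[0,0,0.007]],
    [[-0.031,0.084,-0.05],[0,0,0.007]],
    [[-0.031,0.084,-0.05],[0,0,0.007]],
  ],
)

```text
time_s: 15.42
position: [0.5591, 0.2484, 0.2562]
tcp_rot: [[0.933, 0.0, -0.359], [0.359, -0.0, 0.933], [-0.0, -1.0, -0.0]]
force: [-0.4, 0.6, -2.7]
opening: 0.506
```

Packs seem to lie at z ≈ 0.020, so contact is expected at TCP z ≈ 0.116. I'll go down quickly to about 20 mm above that, then step in.

>>> play_rows(
  commands=[
    [[-0.001,-0.001,-0.015],[0,0,0]],
    [[-0.001,-0.001,-0.035],[0,0,0]],
    [[-0.001,-0.001,-0.055],[0,0,0]],
    [[-0.001,-0.001,-0.072],[0,0,0]],
    [[-0.001,-0.001,-0.086],[0,0,0]],
    [[-0.001,-0.001,-0.1],[0,0,0]],
    [[-0.001,-0.001,-0.112],[0,0,0]],
    [[-0.001,-0.001,-0.12],[0,0,0]],
    [[-0.001,-0.001,-0.12],[0,0,0]],
  ],
)

```text
time_s: 16.55
position: [0.5573, 0.2478, 0.1354]
tcp_rot: [[0.933, -0.001, -0.36], [0.36, -0.0, 0.933], [-0.001, -1.0, 0.0]]
force: [-0.5, -0.1, -2.6]
opening: 0.502
```

>>> play_rows(
  commands=[
    [[0,0,-0.004],[0,0,0]],
    [[0,0,-0.008],[0,0,0]],
    [[0,0,-0.012],[0,0,0]],
    [[0,0,-0.014],[0,0,0]],
    [[0,0,-0.014],[0,0,0]],
  ],
)

```text
time_s: 17.18
position: [0.5576, 0.2479, 0.1219]
tcp_rot: [[0.933, -0.0, -0.36], [0.36, -0.0, 0.933], [-0.0, -1.0, 0.0]]
force: [-0.3, 0.3, -2.2]
opening: 0.502
```

>>> play_rows(
  commands=[
    [[0,0,-0.0015],[0,0,0]],
    [[0,0,-0.003],[0,0,0]],
    [[0,0,-0.0045],[0,0,0]],
    [[0,0,-0.0045],[0,0,0]],
    [[0,0,-0.0045],[0,0,0]],
  ],
)

```text
time_s: 17.8
position: [0.5577, 0.2479, 0.1175]
tcp_rot: [[0.933, 0.0, -0.36], [0.36, 0.0, 0.933], [0.0, -1.0, 0.0]]
force: [-0.3, -0.1, -3.2]
opening: 0.502
```

>>> play_rows(
  commands=[
    [[0,0,-0.001],[0,0,0]],
    [[0,0,-0.001],[0,0,0]],
    [[0,0,-0.001],[0,0,0]],
  ],
)

```text
time_s: 18.18
position: [0.5577, 0.2479, 0.1166]
tcp_rot: [[0.933, 0.0, -0.36], [0.36, -0.0, 0.933], [0.0, -1.0, -0.0]]
force: [0.2, -0.5, -2.6]
opening: 0.5
```

>>> play_rows(
  commands=[
    [[0,0,-0.001],[0,0,0]],
    [[0,0,-0.001],[0,0,0]],
    [[0,0,-0.001],[0,0,0]],
  ],
)

```text
time_s: 18.55
position: [0.5577, 0.2479, 0.1158]
tcp_rot: [[0.933, 0.0, -0.36], [0.36, 0.0, 0.933], [0.0, -1.0, -0.0]]
force: [-0.2, -0.4, 0.6]
opening: 0.5
```

>>> play_rows(
  commands=[
    [[0,0,-0.0005],[0,0,0]],
    [[0,0,-0.0005],[0,0,0]],
    [[0,0,-0.0005],[0,0,0]],
  ],
)

```text
time_s: 18.92
position: [0.5577, 0.2479, 0.1153]
tcp_rot: [[0.933, 0.0, -0.36], [0.36, 0.0, 0.933], [0.0, -1.0, -0.0]]
force: [-1.5, -0.5, 2.1]
opening: 0.506
```

```bash
python3 -c "
from rig import *
s=read_state();print(s['force'],s['position'])"
```

```text
[-1.52108504 -0.4526279   2.09689344] [0.55774298 0.2479149  0.11530564]
```

Contact is clear: the vertical force went from −2.6 to +2.1 N, rising as the cartridge went down. Releasing and rising.

>>> play_rows(
  commands=[
    [[0,0,0],[0,0,0]],
    [[0,0,0],[0,0,0]],
    [[0,0,0],[0,0,0]],
    [[0,0,0],[0,0,0]],
    [[0,0,0],[0,0,0]],
  ],
  gripper=0.075,
)

```text
time_s: 19.55
position: [0.5577, 0.2479, 0.115]
tcp_rot: [[0.933, 0.0, -0.36], [0.36, 0.0, 0.933], [0.0, -1.0, 0.0]]
force: [-0.4, -0.1, 0.1]
opening: 0.852
```

>>> play_rows(
  commands=[
    [[0,0,0.01],[0,0,0]],
    [[0,0,0.03],[0,0,0]],
    [[0,0,0.06],[0,0,0]],
    [[0,0,0.1],[0,0,0]],
    [[0,0,0.15],[0,0,0]],
    [[0.015,-0.03,0.2],[0,0,0]],
    [[0.03,-0.07,0.21],[0,0,0]],
    [[0.03,-0.08,0.21],[0,0,0]],
    [[0.03,-0.08,0.21],[0,0,0]],
    [[0.03,-0.08,0.21],[0,0,0]],
  ],
)

```text
time_s: 20.8
position: [0.5866, 0.1688, 0.3242]
tcp_rot: [[0.933, -0.002, -0.361], [0.361, 0.0, 0.933], [-0.002, -1.0, 0.001]]
force: [-0.7, 0.4, -0.1]
opening: 0.862
```

```bash
python3 box.py w5 | head -2; python3 - <<'E'
from h import *
W=np.load("w5.npy"); m=((W[...,2]>.105)&(W[...,2]<.135)&(np.hypot(W[...,0]-.558,W[...,1]-.248)<.045)).astype(np.uint8); m=cv2.morphologyEx(m,cv2.MORPH_OPEN,np.ones((5,5),np.uint8))
n,l,st,_=cv2.connectedComponentsWithStats(m); k=1+st[1:,4].argmax(); q=W[l==k]; print(cv2.minAreaRect(q[:,:2].astype(np.float32)),np.percentile(q[:,2],[5,50,95]))
E
```

```text
{'time_s': 20.85, 'position': [0.5867, 0.169, 0.3242], 'tcp_rot': [[0.9326, -0.0021, -0.3609], [0.3609, 0.0003, 0.9326], [-0.0018, -1.0, 0.001]], 'force': [0.8878, 0.1512, 0.5669], 'opening': 0.8616}
2486 ((0.5579040050506592, 0.24800783395767212), (0.153107151389122, 0.08623581379652023), 21.16619110107422) 0.14667477653923536
((0.5574002265930176, 0.24757640063762665), (0.04418989643454552, 0.06512598693370819), 21.19951629638672) [0.11798509 0.1195661  0.12086846]
```

View pics/w5.png

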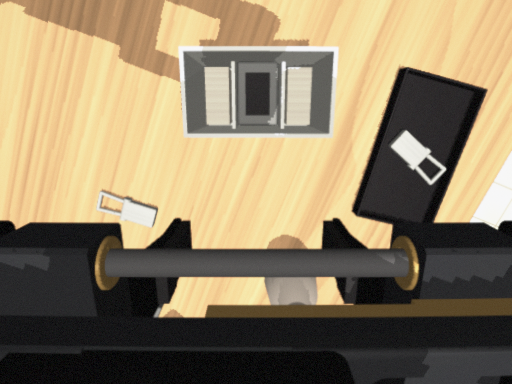

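The cartridge (258,95) stands in the middle bay between the ribs (233 and 283), level and centred, with its top at z = 0.1196. The gripper is empty and clear of everything. Handing in.

```bash
python3 -c "
from rig import *
print(hand_in())"
```

```text
the job is handed in; nothing more can be done
None
```

The cartridge is standing upright in the middle bay of the frosted box, and I handed the job in about 21 s into the 64 s allowed.

- **Moves:** I lifted it out of the dehumidifier by its narrow faces and stood it on the shelf, turned to match the box. I then gripped it again by its broad faces and lowered it into the bay.
- **Letting go:** I released it only after it touched the packs. The vertical force went from −2.6 N to +2.1 N as it came down the last 1–2 mm, so it was neither dropped nor pressed hard.
- **Final position:** In the last wrist image it is centred to about 1 mm, at the same angle as the box (21.2°). Its top is level at z ≈ 0.120 m, about 27 mm below the rim, which agrees with the pack height of about 0.020 m I measured beforehand.
- **Other things:** I moved nothing else. The last image shows the clip still in place. The bowl and torch were not looked at again, but the arm passed well clear of them.

No check failed. On the shelf, the first force reading at touchdown was unclear, so I took one more 1 mm step, which confirmed contact at 5.3 N.

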